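# Set up the folding recipe stand and wedge its page-bar peg

## Task

Set up the folding recipe stand for cooking: lift its flat panel by the rod handle until it snaps over and stands open by itself. Then give the dark wooden peg a quarter turn so that its brass page bar, which points out at the reader, lies parallel to the ledge across the foot of the card, and press the peg firmly down into its tapered hole while you turn it, so that it stays there by itself when you let go. Leave the other things where they are.

Things in the scene. Friction and masses are not known exactly. Their poses are not given: they have to be found in the camera images.
- stand: base board of the pale wood recipe stand, 175 (x) by 180 (y) by 14 mm, fixed. Origin: centre of its underside; reader's side at -x. Panel hinge axis: along y at x = -17.5, z = 24 mm. Low ledge (24 mm high) along y at x = -42 mm. The peg's socket, a round boss 36 mm high, at x = -67.5, y = -45 mm.
- panel (a joint): tilt of the panel (130 mm long, 170 wide, with a card on it), rad: 0 = folded flat, pointing to the stand's +x; 1.22 = standing open against its stop, leaning back. Over-centre spring: it pulls shut below about 0.7 and snaps open by itself beyond about 0.8; some 3.5 N at the bail lifts it. The strut behind it follows by itself.
- bail (a point): middle of the rod handle: wooden rod 12 mm thick along the stand's y, 80 mm free between its side arms, 175 mm from the hinge and 41 mm beyond the panel's free edge. Folded it hovers 24 mm above the worktop at stand x = +157.5, y = 0 mm; open it is 188 mm up. It may turn between the fingers. Axes: x from hinge to rod, y along the rod.
- page_bar (a joint): turn of peg and page bar about the upright peg axis, rad: 0 = parked, bar pointing out to the reader (stand -x); grows clockwise seen from above; 1.57 = bar parallel to the ledge, pointing to the stand's +y, across the foot of the card. Stop at 2.0. A light spring (0.02 N m) swings it back to 0 unless the peg is wedged.
- peg_seat (a joint): depth of the peg in its tapered socket, m: 0 = up and loose (a light spring lifts it); wedging starts at 0.0012; 0.002 to 0.006 when wedged, at most 0.008. Pressed with 10 to 20 N while turned it wedges and friction keeps it (turning then takes 0.1 to 0.5 N m); under some 5 N, or turned unpressed, it may back out and spring back.
- peg_head (a point): middle of the peg's flat thumb head: dark wooden plate standing on edge on the peg axis, 36 mm long (along the bar), 10 thick, 36 high. With the peg up this point is 78 mm above the worktop, the plate spans 58 to 94 mm, bar and collar lie below it at 42 to 58 mm. Site x points away from the bar's tip, z up.
- bar_tip (a point): centre of the black rubber tip (12 mm) of the 6 mm brass page bar, 76 mm from the peg axis, 52 mm above the worktop with the peg up.
- spice_jar_1: glass spice jar with dark screw cap, 41 mm across, 105 mm high; a bystander, origin at its underside
- spice_jar_2: second glass spice jar, the same size; a bystander, origin at its underside
- mug_1: small cream cup, 59x84x56 mm; a bystander, origin at its underside
- onion_1: brown onion, 75 mm across; a bystander, origin at its underside
- garlic_1: garlic bulb, 60 mm across; a bystander, origin at its underside

How it is judged (in metres and radians):
On the way, in this order (a step that is already met when the one before it is completed fails the run):
1. the panel stands open (value of joint panel above 1.12 rad), for 0.2 s.
2. the panel still open, the page bar is parallel to the ledge and the peg is pressed into its taper (value of joint panel above 1.12 rad and value of joint page_bar between 1.37 and 1.77 rad and value of joint peg_seat above 0.0015 m), for 0.3 s.
At the end, for the whole second after the job is handed in: The panel stands open (above 1.12 rad); the page bar is parallel to the ledge, across the foot of the card (1.37 to 1.77 rad), and stays there by itself, with its peg still wedged at least 1.5 mm down in the taper (all of step 2); the robot touches nothing.
It fails at once if one of the five bystanders (spice jars, cup, onion, garlic) is moved by more than 30 mm (distance of any of spice_jar_1, spice_jar_2, mug_1, onion_1, garlic_1 from where it was at the start of the episode above 0.03 m).
It also fails if it takes over 64 s, if anything falls off the work surface, if the arm or the gripper's body presses on something with over 40 N, if the wrist force passes 120 N, or if a joint passes its speed limit or range.

## Robot

A 6-joint arm with a two-finger parallel gripper is mounted at the origin on a cart in front of the work surface, level with it; the furniture and walls round the work are solid. World frame = base frame: x ahead of the robot, y to its left, z up, the work surface at z = 0. Lengths are in mm, angles in degrees, forces in N, time in s.
With the tool pointing down it reaches from about 350 to 850 mm from the base axis. Payload 8.1 kg.
Tool frame: the origin (TCP) lies at the very end of the fingers, on their centre line; the grasp point (between the pads) lies 19 mm behind it (r.grasp_offset is the distance from the TCP to the grasp point, in mm); z points along the fingers, y is the line along which they close (so a half turn about z gives the same grasp; the last joint's range is limited). The gripper opens to 85 mm and grips with 20 to 120 N. Pads are 22 mm wide; open, the fingers measure 114 mm over their backs; the gripper's body (76 mm by 85 mm) begins 54 mm behind the grasp point. The pads swing forward as they close: fully open they stand 13 mm farther back than shut.
Start: joints at [61.226, 7.471, 85.268, -0, 87.261, -4.893], TCP at [242.882, 548.647, 231.292] pointing down, gripper open.
Joint ranges: [-169.43, 169.43], [-51.17, 129.36], [1.28, 143.12], [-76.62, 256.62], [0, 156.53], [-152.29, 152.29]. Speed limits (degrees/s): [136.94, 136.94, 159.86, 180, 180, 180].

## Interface

Orientations are given as [roll, pitch, yaw] about the fixed x, y, z axes, in that order (R = Rz(yaw) Ry(pitch) Rx(roll)).
In Python, from bench import r gives the robot as it stands.
- The arm moves only by the tool carry_out, never from a script. Its argument "commands" is a list of rows, each an object with "jaw": the finger opening in m, from 0 to 0.0854; "translation": the shift along the tool's x, y, z in m, a list of three; "spin": the turn about the tool's z in rad. A call has exactly 8 rows; each row shifts and turns the commanded pose from where the row before left it, along the tool's axes as they then stand; what a row does not reach is not made up. A row lasts 1/12 s, in which the tool goes at most 41.7 mm and 7.16 degrees, less where a joint would pass 70% of its speed; a pose out of reach is approached as far as the arm can. A call is refused whole if a number of a shift passes 0.0417 or a number of a turn 0.125, either way. A call with a gripper value outside its range is refused whole. The fingers move at their own pace and stop on an object; "squeeze" is the grip in N (left out, the last holds). Time passes only in rows, so rows that do not move let the fingers close, or fill a call up. It gives the time, the measured TCP pose, the force, the opening and the grip force at its end, in the units of the state.
- r.sense(): the state, without advancing time (a new reading comes with each control period).
- r.snapshot(name): name is "scene" or "top"; returns a dict with "pixels" (384x512x3 uint8, blue, green, red), "K" (3x3 intrinsics, pixels), "extrinsics" (4x4, takes a point from camera to world coordinates). Camera axes: x right, y down, z forward; pixel columns grow to the right and rows downward; lengths in mm; the calibration is good to about 2 mm. A picture is of the moment at which its call begins. There is no depth.
- r.hand_in(): hands the job in; it is judged then, once.
Trained networks look in a picture, given as the dict that the camera call returned (one of the last four; its "shot" number tells which), for a name from the list of things; names that differ only in an ending like _2 or _b are one class to them, and where a whole thing is asked for, a point or a joint stands for the part that bears it (a point fixed in the world has none). Each returns a list of dicts, best first, with "score" (0 to 1); they miss things now and then, are a little off and sometimes report something else, mostly with a low value. They report only what shows in the picture. A call takes as long as a camera call.
- r.spot_in(picture, target): "xy" ([column, row] in pixels, amid what is visible of it).
- r.regions_of(picture, target): "pixels" (384x512 bool, what is visible of it) and "xy" ([column, row] in pixels, amid what is visible of it).
- r.landmark_of(picture, target): "xy" ([column, row] in pixels: a listed point, or the origin of a listed thing).
The state is a dict: "time": time; "joint_pos": joint angles; "qd": joint speeds; "joint_efforts": joint torques, N m; "tool_pos": TCP position; "tcp_rot": TCP orientation; "ft_force": force on the tool from outside, world axes, zero at the start; "wrist_torque": the same for the moment, N m; "finger_gap": finger opening in mm; "grip_force": force on a finger pad.
Only numpy, scipy, OpenCV 4.12 (cv2) and the standard library are available. Lean on these libraries where they do the work, as an engineer would, in place of code of your own. Each camera call takes 0.05 s, during which the arm holds its last target. There are 200 camera calls.

## Working session

There is one attempt and no reset: what is moved stays moved. The work goes in short steps, Python scripts to look and compute and a tool call to move; the robot and the scene stay as the last step left them, time stands still between calls to the robot, and variables do not carry over. Pictures are saved under pics/ and viewed, at most 10 in all, crops included, and the job is handed in when it is done.

Besides the shell and the picture viewer there is one more tool, called after "Call:" as a command line: name --argument value ..., lists and objects as JSON in quotes. carry_out: Moves the arm, as the interface text tells. Its arguments: {"type":"object","properties":{"commands":{"type":"array","items":{"type":"object","properties":{"jaw":{"type":"number"},"translation":{"type":"array","items":{"type":"number"}},"spin":{"type":"number"}}}},"squeeze":{"type":"number"}},"required":["commands"]}

```bash
mkdir -p pics; cat > h.py <<'E'
import numpy as np, cv2
from bench import r
def snap2():
    return {n:r.snapshot(n) for n in("scene","top")}
def ray(p,uv):
    E=np.array(p["extrinsics"]);K=np.array(p["K"])
    d=E[:3,:3]@np.linalg.solve(K,[uv[0],uv[1],1.]);return E[:3,3],d/np.linalg.norm(d)
def tri(ps,uvs):
    A=np.zeros((3,3));b=np.zeros(3);R=[ray(p,u) for p,u in zip(ps,uvs)]
    for o,d in R:
        M=np.eye(3)-np.outer(d,d);A+=M;b+=M@o
    x=np.linalg.solve(A,b);return x,[np.linalg.norm(np.cross(x-o,d)) for o,d in R]
def onz(p,uv,z):
    o,d=ray(p,uv);return o+d*(z-o[2])/d[2]
def proj(p,X):
    E=np.linalg.inv(np.array(p["extrinsics"]));c=E[:3,:3]@np.array(X)+E[:3,3];q=np.array(p["K"])@c;return q[:2]/q[2]
E
python3 - <<'E'
from h import *
P=snap2()
cv2.imwrite("pics/a.png",np.vstack([cv2.resize(P[n]["pixels"],(400,300)) for n in P]))
for n in P: cv2.imwrite(f"pics/{n}0.png",P[n]["pixels"])
for t in ["stand","bail","peg_head","bar_tip","spice_jar_1","mug_1","onion_1","garlic_1"]:
    L={n:r.landmark_of(P[n],t) for n in P}
    for n in P: print(t,n,[(np.round(d["xy"],1).tolist(),round(d["score"],2)) for d in L[n][:3]])
    if L["scene"] and L["top"]:
        print("   ",*tri([P["scene"],P["top"]],[L[n][0]["xy"] for n in P]))
print(r.sense(), r.grasp_offset)
for n in P: print(n,np.round(P[n]["extrinsics"],2).tolist(),np.round(P[n]["K"],1).tolist())
E
```

```text
stand scene [([262.5, 249.7], 0.93)]
stand top [([231.0, 231.5], 0.86)]
    [ 499.33729709 -165.87254646   -3.97949503] [np.float64(6.114039802462159), np.float64(6.114039802462054)]
bail scene []
bail top [([284.0, 235.0], 0.69), ([229.3, 231.9], 0.28)]
peg_head scene [([260.1, 264.8], 0.57)]
peg_head top [([198.5, 247.4], 0.42), ([172.7, 242.7], 0.42)]
    [446.82500327 -91.46774926  88.90669758] [np.float64(1.6556971803341451), np.float64(1.6556971803342422)]
bar_tip scene [([227.6, 290.0], 0.59)]
bar_tip top [([174.7, 242.3], 0.42)]
    [464.4217503  -17.13182781  46.53433726] [np.float64(5.950332516719006), np.float64(5.950332516718854)]
spice_jar_1 scene [([214.1, 187.2], 0.97), ([139.4, 237.5], 0.94)]
spice_jar_1 top [([166.6, 139.7], 0.55)]
    [626.60709052 -63.37469989 266.4896984 ] [np.float64(61.982800811466866), np.float64(61.98280081146683)]
mug_1 scene [([174.8, 212.8], 0.88)]
mug_1 top [([205.2, 147.1], 0.77)]
    [743.86575176 -79.97217742   3.15185129] [np.float64(8.274032160291398), np.float64(8.274032160291668)]
onion_1 scene [([346.3, 162.2], 0.84)]
onion_1 top [
[... 690 characters left out ...]
0070268e-05]), 'tool_pos': array([242.86765048, 548.64232813, 231.29937538]), 'tcp_rot': array([-1.79998958e+02, -1.64181704e-04,  1.56119078e+02]), 'ft_force': array([ 0.46291031,  0.66419262, -0.10960786]), 'wrist_torque': array([ 0.04368021, -0.01597815,  0.02745017]), 'grip_force': 0.0, 'finger_gap': 85.16682947180915} 18.700000000000003
scene [[-0.71, -0.54, 0.44, 177.91], [-0.7, 0.56, -0.44, 186.81], [-0.01, -0.62, -0.78, 828.86], [0.0, 0.0, 0.0, 1.0]] [[373.3, 0.0, 254.2], [0.0, 373.3, 191.8], [0.0, 0.0, 1.0]]
top [[0.02, -0.99, 0.16, 454.39], [-1.0, -0.03, -0.03, -207.36], [0.04, -0.16, -0.99, 1087.79], [0.0, 0.0, 0.0, 1.0]] [[379.6, 0.0, 257.8], [0.0, 379.6, 185.9], [0.0, 0.0, 1.0]]
```

```bash
python3 - <<'E'
import cv2
a=cv2.imread("pics/scene0.png")[130:330,120:387];b=cv2.imread("pics/top0.png")[110:310,140:407]
cv2.imwrite("pics/c1.png",cv2.resize(a,(800,600),interpolation=cv2.INTER_CUBIC))
cv2.imwrite("pics/c2.png",cv2.resize(b,(800,600),interpolation=cv2.INTER_CUBIC))
E
```

```text
(no output)
```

View pics/c1.png

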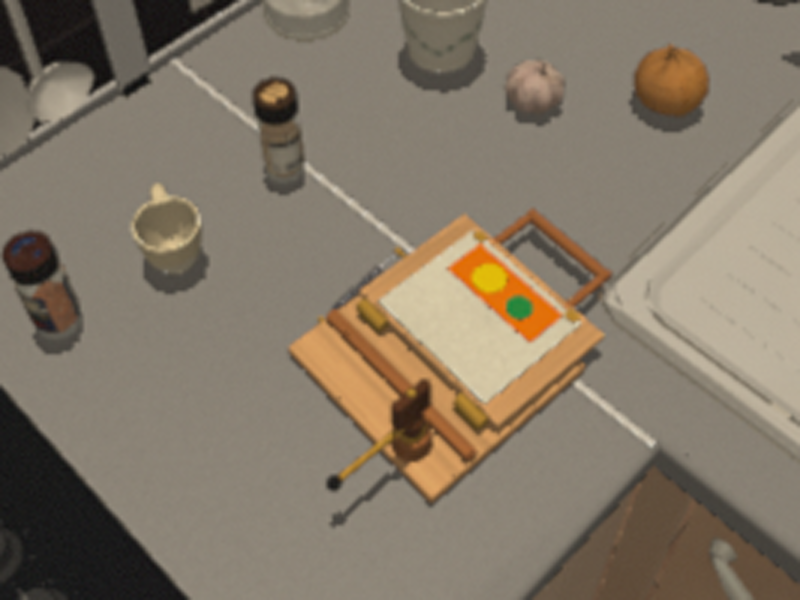

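View pics/c2.png

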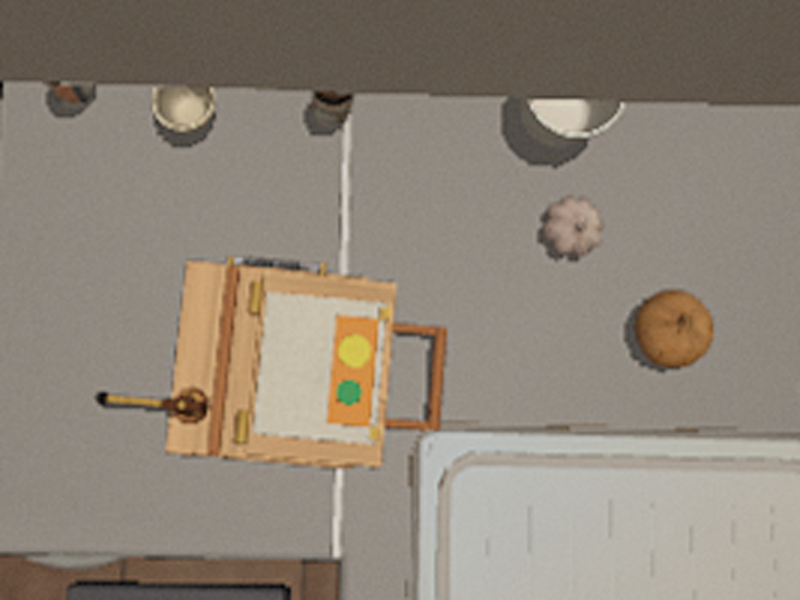

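The scene crop shows the folded stand. The peg head is at scene pixel ~(257,268), the bar tip at ~(231,291), and the bail rod runs from (297,201) to (322,222). In the top view the rod is at ~(286,236), the peg at (203,245) and the tip at (174,243). A sink rim lies just past the rod's near end. Next I fit the stand pose.

```bash
cat > fit.py <<'E'
from h import *
from scipy.optimize import least_squares
P=snap2()
c1=lambda u,v:(120+u*267/800-.33,130+v/3-.33)
c2=lambda u,v:(140+u*267/800-.33,110+v/3-.33)
S,T=P["scene"],P["top"]
obs=[(S,c1(290,350),(-87.5,90,14)),(S,c1(433,492),(-87.5,-90,14)),(T,c2(187,262),(-87.5,90,14)),(T,c2(166,452),(-87.5,-90,14)),
(S,c1(334,482),(-143.5,-45,52)),(T,c2(101,399),(-143.5,-45,52)),
(S,c1(568,246),(157.5,0,24)),(T,c2(438,377),(157.5,0,24)),(S,c1(411,405),(-67.5,-45,78)),
(S,r.landmark_of(S,"stand")[0]["xy"],(0,0,0)),(T,r.landmark_of(T,"stand")[0]["xy"],(0,0,0))]
def W(p,X):
    c,s=np.cos(p[2]),np.sin(p[2]);return np.array([p[0]+c*X[0]-s*X[1],p[1]+s*X[0]+c*X[1],X[2]])
f=lambda p:np.concatenate([proj(c,W(p,X))-np.array(u) for c,u,X in obs])
s=least_squares(f,[480,-180,-np.pi/2],loss="soft_l1",x_scale=[100,100,1]);p=s.x
print(p,np.degrees(p[2]));print(np.round(f(p).reshape(-1,2),1).tolist())
for n,X in dict(bail=(157.5,0,24),head=(-67.5,-45,78),tip=(-143.5,-45,52),hinge=(-17.5,0,24)).items():print(n,W(p,X).round(1))
print("tri bail",tri([S,T],[obs[6][1],obs[7][1]]),"tip",tri([S,T],[obs[4][1],obs[5][1]]))
for t in["bail","peg_head"]:
    for n in P:
        for d in r.regions_of(P[n],t)[:2]:
            m=np.argwhere(d["pixels"]);print(t,n,round(d["score"],2),np.round(d["xy"],1),len(m),m.min(0)[::-1],m.max(0)[::-1])
E
python3 fit.py
```

```text
[ 495.33917591 -164.254379     -1.63440461] -93.64448625945089
[[-0.7, -1.5], [0.2, 2.1], [-0.8, -0.6], [-1.0, 0.4], [0.8, 0.1], [-0.1, -0.3], [0.2, -0.6], [-0.8, 0.5], [0.8, -0.7], [-0.8, -0.8], [1.0, 0.4]]
bail [ 485.3 -321.4   24. ]
head [454.7 -94.   78. ]
tip [459.6 -18.2  52. ]
hinge [ 496.5 -146.8   24. ]
tri bail (array([ 487.14589786, -324.39132405,   16.36381787]), [np.float64(0.1832362235119556), np.float64(0.18323622351196703)]) tip (array([459.84013102, -17.76809516,  52.23555613]), [np.float64(1.3378526282794863), np.float64(1.3378526282795062)])
bail scene 0.81 [282.1 233. ] 3180 [240 200] [323 271]
bail scene 0.44 [346.2 154.2] 419 [333 146] [355 167]
bail top 0.77 [249.9 233.7] 2950 [223 201] [287 264]
peg_head scene 0.71 [256.3 269.9] 288 [229 256] [264 292]
peg_head top 0.42 [193.2 245.8] 125 [172 240] [207 247]
peg_head top 0.36 [235.  231.8] 4819 [193 195] [287 265]
```

Call:
carry_out --commands '[{"jaw": 0.03, "translation": [-0.024, -0.029, 0], "spin": 0}, {"jaw": 0.03, "translation": [-0.024, -0.029, 0], "spin": 0}, {"jaw": 0.03, "translation": [-0.024, -0.029, 0], "spin": 0}, {"jaw": 0.03, "translation": [-0.024, -0.029, 0], "spin": 0}, {"jaw": 0.03, "translation": [-0.024, -0.029, 0], "spin": 0}, {"jaw": 0.03, "translation": [-0.024, -0.029, 0], "spin": 0}, {"jaw": 0.03, "translation": [-0.024, -0.029, 0], "spin": 0}, {"jaw": 0.03, "translation": [-0.024, -0.029, 0], "spin": 0}]' --squeeze 40

```text
time: 1.97
tool_pos: [324.6, 257.2, 231.4]
tcp_rot: [180.0, 0.0, 156.1]
ft_force: [0.7, -0.1, 0.4]
finger_gap: 30.5
grip_force: 0.0
```

Call:
carry_out --commands '[{"jaw": 0.03, "translation": [-0.024, -0.029, 0], "spin": 0}, {"jaw": 0.03, "translation": [-0.024, -0.029, 0], "spin": 0}, {"jaw": 0.03, "translation": [-0.024, -0.029, 0], "spin": 0}, {"jaw": 0.03, "translation": [-0.024, -0.029, 0], "spin": 0}, {"jaw": 0.03, "translation": [-0.024, -0.029, 0], "spin": 0}, {"jaw": 0.03, "translation": [-0.024, -0.029, 0], "spin": 0}, {"jaw": 0.03, "translation": [-0.024, -0.029, 0], "spin": 0}, {"jaw": 0.03, "translation": [-0.024, -0.029, 0], "spin": 0}]'

```text
time: 2.63
tool_pos: [406.4, -33.1, 231.7]
tcp_rot: [180.0, 0.1, 156.1]
ft_force: [0.8, 0.7, 0.3]
finger_gap: 29.7
grip_force: 0.0
```

Call:
carry_out --commands '[{"jaw": 0.03, "translation": [-0.024, -0.029, 0], "spin": 0}, {"jaw": 0.03, "translation": [-0.024, -0.029, 0], "spin": 0}, {"jaw": 0.03, "translation": [-0.024, -0.029, 0], "spin": 0}, {"jaw": 0.03, "translation": [-0.024, -0.029, 0], "spin": 0}, {"jaw": 0.03, "translation": [-0.024, -0.029, 0], "spin": 0}, {"jaw": 0.03, "translation": [-0.024, -0.029, 0], "spin": 0}, {"jaw": 0.03, "translation": [-0.024, -0.029, 0], "spin": 0}, {"jaw": 0.03, "translation": [-0.024, -0.029, 0], "spin": 0}]'

```text
time: 3.3
tool_pos: [488.0, -323.0, 231.2]
tcp_rot: [180.0, 0.0, 156.1]
ft_force: [-0.1, 0.6, 0.2]
finger_gap: 30.0
grip_force: 0.0
```

Call:
carry_out --commands '[{"jaw": 0.03, "translation": [0, 0, 0], "spin": 0.116}, {"jaw": 0.03, "translation": [0, 0, 0], "spin": 0.116}, {"jaw": 0.03, "translation": [0, 0, 0], "spin": 0.116}, {"jaw": 0.03, "translation": [0, 0, 0], "spin": 0.116}, {"jaw": 0.03, "translation": [0, 0, 0], "spin": 0.116}, {"jaw": 0.03, "translation": [0, 0, 0], "spin": 0.116}, {"jaw": 0.03, "translation": [0, 0, 0], "spin": 0.116}, {"jaw": 0.03, "translation": [0, 0, 0], "spin": 0.116}]'

```text
time: 3.97
tool_pos: [487.8, -321.0, 231.3]
tcp_rot: [-180.0, 0.0, 102.6]
ft_force: [0.4, 0.0, 0.2]
finger_gap: 29.7
grip_force: 0.0
```

Call:
carry_out --commands '[{"jaw": 0.03, "translation": [0, 0, 0], "spin": 0.116}, {"jaw": 0.03, "translation": [0, 0, 0], "spin": 0.116}, {"jaw": 0.03, "translation": [0, 0, 0], "spin": 0.116}, {"jaw": 0.03, "translation": [0, 0, 0], "spin": 0.116}, {"jaw": 0.03, "translation": [0, 0, 0], "spin": 0.116}, {"jaw": 0.03, "translation": [0, 0, 0], "spin": 0.116}, {"jaw": 0.03, "translation": [0, 0, 0], "spin": 0.116}, {"jaw": 0.03, "translation": [0, 0, 0], "spin": 0.116}]'

```text
time: 4.63
tool_pos: [487.8, -321.0, 231.3]
tcp_rot: [-180.0, 0.0, 49.4]
ft_force: [0.3, 0.2, 0.4]
finger_gap: 29.9
grip_force: 0.0
```

Call:
carry_out --commands '[{"jaw": 0.03, "translation": [0, 0, 0], "spin": 0.116}, {"jaw": 0.03, "translation": [0, 0, 0], "spin": 0.116}, {"jaw": 0.03, "translation": [0, 0, 0], "spin": 0.116}, {"jaw": 0.03, "translation": [0, 0, 0], "spin": 0.116}, {"jaw": 0.03, "translation": [0, 0, 0], "spin": 0.116}, {"jaw": 0.03, "translation": [0, 0, 0], "spin": 0.116}, {"jaw": 0.03, "translation": [0, 0, 0], "spin": 0.116}, {"jaw": 0.03, "translation": [0, 0, 0], "spin": 0.116}]'

```text
time: 5.3
tool_pos: [487.8, -321.0, 231.3]
tcp_rot: [180.0, -0.0, -3.7]
ft_force: [0.7, -0.8, -0.8]
finger_gap: 30.4
grip_force: 0.0
```

Call:
carry_out --commands '[{"jaw": 0.03, "translation": [0, 0.0015, 0.02], "spin": 0}, {"jaw": 0.03, "translation": [0, 0, 0.025], "spin": 0}, {"jaw": 0.03, "translation": [0, 0, 0.025], "spin": 0}, {"jaw": 0.03, "translation": [0, 0, 0.025], "spin": 0}, {"jaw": 0.03, "translation": [0, 0, 0.025], "spin": 0}, {"jaw": 0.03, "translation": [0, 0, 0.025], "spin": 0}, {"jaw": 0.03, "translation": [0, 0, 0.02], "spin": 0}, {"jaw": 0.03, "translation": [0, 0, 0], "spin": 0}]'

```text
time: 5.97
tool_pos: [484.7, -320.1, 61.0]
tcp_rot: [-179.7, 0.4, -3.4]
ft_force: [-0.8, 0.8, -0.8]
finger_gap: 30.0
grip_force: 0.0
```

```bash
python3 - <<'E'
from h import *
P=snap2()
o=[]
for n,(x,y) in dict(scene=(250,150),top=(230,180)).items():
    im=P[n]["pixels"].copy()
    o.append(cv2.resize(im[y:y+110,x:x+110],(400,400),interpolation=cv2.INTER_CUBIC))
cv2.imwrite("pics/d.png",np.hstack(o)); s=r.sense();print(s["tool_pos"],s["ft_force"])
E
```

```text
[ 487.22560231 -322.08603892   65.94446768] [0.57370295 0.43409727 0.36506588]
```

View pics/d.png

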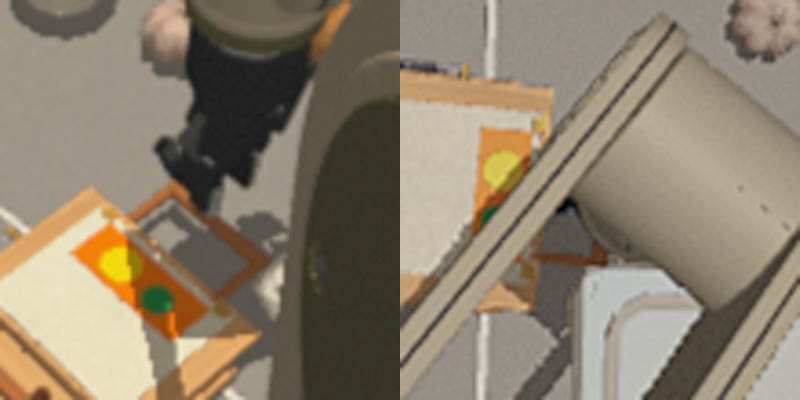

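The gripper hovers above the rod. In the scene view its fingertips are at about (303,206), over the far half of the rod, which fits the remaining 42 mm height. I'll descend to z≈10.

Call:
carry_out --commands '[{"jaw": 0.03, "translation": [0, 0, 0.012], "spin": 0}, {"jaw": 0.03, "translation": [0, 0, 0.012], "spin": 0}, {"jaw": 0.03, "translation": [0, 0, 0.01], "spin": 0}, {"jaw": 0.03, "translation": [0, 0, 0.008], "spin": 0}, {"jaw": 0.03, "translation": [0, 0, 0.006], "spin": 0}, {"jaw": 0.03, "translation": [0, 0, 0.005], "spin": 0}, {"jaw": 0.03, "translation": [0, 0, 0.003], "spin": 0}, {"jaw": 0.03, "translation": [0, 0, 0], "spin": 0}]'

```text
time: 6.73
tool_pos: [487.3, -322.1, 9.4]
tcp_rot: [-180.0, 0.1, -3.4]
ft_force: [1.1, 0.2, 0.8]
finger_gap: 29.7
grip_force: 0.0
```

Call:
carry_out --commands '[{"jaw": 0.004, "translation": [0, 0, 0], "spin": 0}, {"jaw": 0.004, "translation": [0, 0, 0], "spin": 0}, {"jaw": 0.004, "translation": [0, 0, 0], "spin": 0}, {"jaw": 0.004, "translation": [0, 0, 0], "spin": 0}, {"jaw": 0.004, "translation": [0, 0, 0], "spin": 0}, {"jaw": 0.004, "translation": [0, 0, 0], "spin": 0}, {"jaw": 0.004, "translation": [0, 0, 0], "spin": 0}, {"jaw": 0.004, "translation": [0, 0, 0], "spin": 0}]' --squeeze 40

```text
time: 7.4
tool_pos: [488.0, -320.7, 10.6]
tcp_rot: [-179.8, 0.0, -3.4]
ft_force: [-0.8, 8.9, 2.5]
finger_gap: 10.1
grip_force: 39.0
```

Call:
carry_out --commands '[{"jaw": 0.004, "translation": [0, -0.0007, -0.0087], "spin": 0}, {"jaw": 0.004, "translation": [0, -0.0012, -0.0087], "spin": 0}, {"jaw": 0.004, "translation": [0, -0.0016, -0.0087], "spin": 0}, {"jaw": 0.004, "translation": [0, -0.0015, -0.0086], "spin": 0}, {"jaw": 0.004, "translation": [0, -0.002, -0.0085], "spin": 0}, {"jaw": 0.004, "translation": [0, -0.0024, -0.0084], "spin": 0}, {"jaw": 0.004, "translation": [0, -0.0028, -0.0083], "spin": 0}, {"jaw": 0.004, "translation": [0, -0.0032, -0.0081], "spin": 0}]'

```text
time: 8.07
tool_pos: [488.8, -307.4, 79.6]
tcp_rot: [179.9, -0.0, -3.4]
ft_force: [1.2, -0.1, -2.3]
finger_gap: 10.2
grip_force: 39.0
```

Call:
carry_out --commands '[{"jaw": 0.004, "translation": [0, -0.0036, -0.008], "spin": 0}, {"jaw": 0.004, "translation": [0, -0.004, -0.0078], "spin": 0}, {"jaw": 0.004, "translation": [0, -0.0044, -0.0076], "spin": 0}, {"jaw": 0.004, "translation": [0, -0.0048, -0.0073], "spin": 0}, {"jaw": 0.004, "translation": [0, -0.0051, -0.0071], "spin": 0}, {"jaw": 0.004, "translation": [0, -0.0055, -0.0068], "spin": 0}, {"jaw": 0.004, "translation": [0, -0.0058, -0.0065], "spin": 0}, {"jaw": 0.004, "translation": [0, -0.0061, -0.0062], "spin": 0}]'

```text
time: 8.73
tool_pos: [491.4, -269.7, 138.3]
tcp_rot: [179.7, -0.1, -3.4]
ft_force: [-1.5, -7.3, 6.1]
finger_gap: 10.4
grip_force: 39.0
```

Call:
carry_out --commands '[{"jaw": 0.004, "translation": [0, -0.0064, -0.006], "spin": 0}, {"jaw": 0.004, "translation": [0, -0.0067, -0.0056], "spin": 0}, {"jaw": 0.004, "translation": [0, -0.007, -0.0053], "spin": 0}, {"jaw": 0.004, "translation": [0, -0.0072, -0.0049], "spin": 0}, {"jaw": 0.004, "translation": [0, -0.0075, -0.0045], "spin": 0}, {"jaw": 0.004, "translation": [0, -0.0077, -0.0041], "spin": 0}, {"jaw": 0.004, "translation": [0, -0.0079, -0.0038], "spin": 0}, {"jaw": 0.004, "translation": [0, 0, 0], "spin": 0}]'

```text
time: 9.4
tool_pos: [494.9, -217.8, 173.6]
tcp_rot: [179.8, -0.2, -3.4]
ft_force: [-3.2, -4.4, 10.7]
finger_gap: 10.3
grip_force: 41.4
```

Call:
carry_out --commands '[{"jaw": 0.035, "translation": [0, 0, 0], "spin": 0}, {"jaw": 0.035, "translation": [0, 0, 0], "spin": 0}, {"jaw": 0.035, "translation": [0, 0, 0], "spin": 0}, {"jaw": 0.035, "translation": [0, 0, 0], "spin": 0}, {"jaw": 0.035, "translation": [0, 0, -0.005], "spin": 0}, {"jaw": 0.035, "translation": [0, 0, -0.015], "spin": 0}, {"jaw": 0.035, "translation": [0, 0, -0.025], "spin": 0}, {"jaw": 0.035, "translation": [0, 0, -0.025], "spin": 0}]'

```text
time: 10.07
tool_pos: [493.0, -217.1, 239.5]
tcp_rot: [-179.9, 0.2, -3.4]
ft_force: [1.6, 0.1, 0.8]
finger_gap: 35.2
grip_force: 0.0
```

```bash
python3 - <<'E'
from h import *
P=snap2()
S=P["scene"]["pixels"][130:330,120:387];T=P["top"]["pixels"][110:310,140:407]
cv2.imwrite("pics/e.png",np.hstack([cv2.resize(i,(400,300),interpolation=cv2.INTER_CUBIC) for i in(S,T)]))
s=r.sense();print(s["tool_pos"],s["ft_force"])
for t in["bail","peg_head","bar_tip"]:
    for n in P:print(t,n,[(np.round(d["xy"],1).tolist(),round(d["score"],2)) for d in r.landmark_of(P[n],t)[:2]])
E
```

```text
[ 495.9144174  -218.75526719  245.11810874] [0.4768036  0.12574388 1.21654898]
bail scene [([283.8, 194.8], 0.6)]
bail top []
peg_head scene [([260.1, 262.1], 0.48)]
peg_head top [([200.8, 246.9], 0.5)]
bar_tip scene [([227.5, 292.7], 0.55)]
bar_tip top []
```

View pics/e.png

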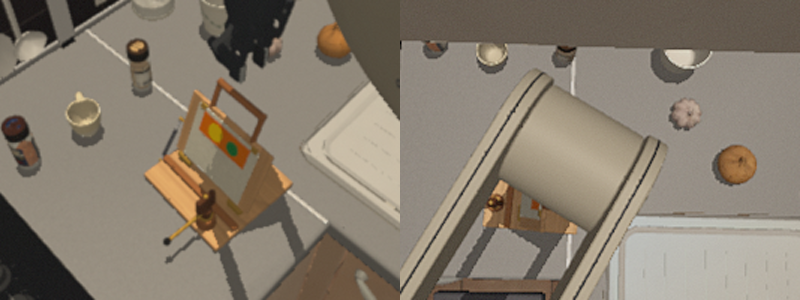

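The panel stands open: in the left crop the bail is at the top of the panel, with the gripper clear above it. In the same crop the peg head is at ~(206,208) and the bar still points at the reader. Now I move over the peg and turn the tool to match the plate.

Call:
carry_out --commands '[{"jaw": 0.04, "translation": [-0.006, -0.0153, 0], "spin": 0}, {"jaw": 0.04, "translation": [-0.006, -0.0153, 0], "spin": 0}, {"jaw": 0.04, "translation": [-0.006, -0.0153, 0], "spin": 0}, {"jaw": 0.04, "translation": [-0.006, -0.0153, 0], "spin": 0}, {"jaw": 0.04, "translation": [-0.006, -0.0153, 0], "spin": 0}, {"jaw": 0.04, "translation": [-0.006, -0.0153, 0], "spin": 0}, {"jaw": 0.04, "translation": [-0.006, -0.0153, 0], "spin": 0}, {"jaw": 0.04, "translation": [-0.006, -0.0153, 0], "spin": 0}]'

```text
time: 11.13
tool_pos: [452.4, -91.6, 238.7]
tcp_rot: [-180.0, 0.1, -3.4]
ft_force: [-0.0, -0.3, 0.3]
finger_gap: 39.6
grip_force: 0.0
```

Call:
carry_out --commands '[{"jaw": 0.04, "translation": [0, 0, 0], "spin": -0.098}, {"jaw": 0.04, "translation": [0, 0, 0], "spin": -0.098}, {"jaw": 0.04, "translation": [0, 0, 0], "spin": -0.098}, {"jaw": 0.04, "translation": [0, 0, 0], "spin": -0.098}, {"jaw": 0.04, "translation": [0, 0, 0], "spin": -0.098}, {"jaw": 0.04, "translation": [0, 0, 0], "spin": -0.098}, {"jaw": 0.04, "translation": [0, 0, 0], "spin": -0.098}, {"jaw": 0.04, "translation": [0, 0, 0], "spin": -0.098}]'

```text
time: 11.8
tool_pos: [452.7, -92.3, 238.7]
tcp_rot: [-179.9, 0.1, 41.8]
ft_force: [-0.3, 0.3, -0.4]
finger_gap: 40.1
grip_force: 0.0
```

Call:
carry_out --commands '[{"jaw": 0.04, "translation": [0, 0, 0], "spin": -0.098}, {"jaw": 0.04, "translation": [0, 0, 0], "spin": -0.098}, {"jaw": 0.04, "translation": [0, 0, 0], "spin": -0.098}, {"jaw": 0.04, "translation": [0, 0, 0], "spin": -0.098}, {"jaw": 0.04, "translation": [0, 0, 0], "spin": -0.098}, {"jaw": 0.04, "translation": [0, 0, 0], "spin": -0.098}, {"jaw": 0.04, "translation": [0, 0, 0], "spin": -0.098}, {"jaw": 0.04, "translation": [0, 0, 0], "spin": -0.098}]'

```text
time: 12.47
tool_pos: [452.7, -92.3, 238.7]
tcp_rot: [-179.9, -0.0, 86.7]
ft_force: [-0.3, 0.1, -0.1]
finger_gap: 40.0
grip_force: 0.0
```

```bash
python3 - <<'E'
from h import *
P=snap2()
S,T=P["scene"],P["top"]
im=cv2.resize(S["pixels"][150:310,170:330],(600,600),interpolation=cv2.INTER_CUBIC)
for X in [(454.7,-94,58),(454.7,-94,94),(459.6,-18.2,52)]:
    u=proj(S,X);cv2.circle(im,tuple(int(v) for v in((u-[170,150]+.5)*3.75)),3,(0,0,255),-1)
cv2.imwrite("pics/f.png",im)
s=r.sense();print(s["tool_pos"],s["tcp_rot"],s["joint_pos"].round(1))
print(tri([S,T],[(260.1,262.1),(200.8,246.9)]),proj(T,(454.7,-94,78)),proj(S,(454.7,-94,78)))
E
```

```text
[452.76522891 -92.36458385 238.8175601 ] [-1.79903967e+02 -2.17180559e-02  8.65543035e+01] [-17.9 -14.5 105.5  -0.   89.  -14.4]
(array([449.53128159, -96.5276971 ,  90.44231635]), [np.float64(0.05467366936520907), np.float64(0.0546736693651306)]) [200.46823012 244.88291784] [257.60571095 264.03145896]
```

View pics/f.png

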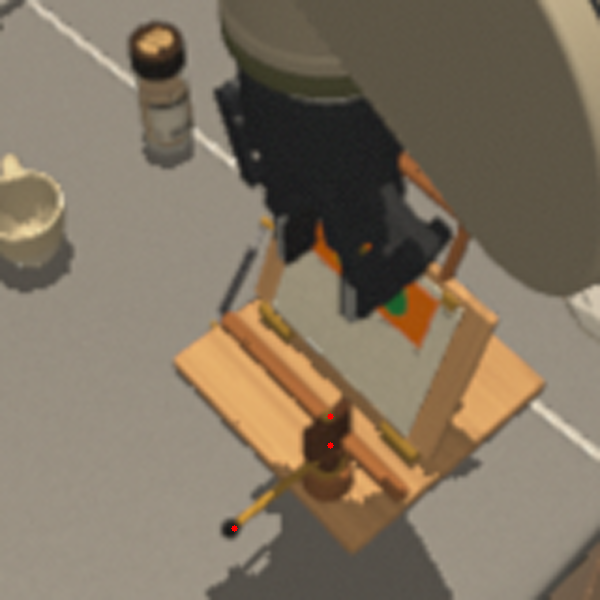

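The projected axis dots at (330,416) and (330,445) fall on the plate's middle, and the tip dot is on the rubber tip. The pose fit holds, so I descend.

Call:
carry_out --commands '[{"jaw": 0.04, "translation": [-0.0015, 0.0018, 0.015], "spin": 0}, {"jaw": 0.04, "translation": [0, 0, 0.022], "spin": 0}, {"jaw": 0.04, "translation": [0, 0, 0.022], "spin": 0}, {"jaw": 0.04, "translation": [0, 0, 0.022], "spin": 0}, {"jaw": 0.04, "translation": [0, 0, 0.022], "spin": 0}, {"jaw": 0.04, "translation": [0, 0, 0.022], "spin": 0}, {"jaw": 0.04, "translation": [0, 0, 0.015], "spin": 0}, {"jaw": 0.04, "translation": [0, 0, 0.01], "spin": 0}]'

```text
time: 13.23
tool_pos: [453.3, -93.6, 87.1]
tcp_rot: [-179.8, -0.1, 86.2]
ft_force: [0.4, -0.4, -0.2]
finger_gap: 39.8
grip_force: 0.0
```

Call:
carry_out --commands '[{"jaw": 0.04, "translation": [0, 0, 0.01], "spin": 0}, {"jaw": 0.04, "translation": [0, 0, 0.009], "spin": 0}, {"jaw": 0.04, "translation": [0, 0, 0.005], "spin": 0}, {"jaw": 0.04, "translation": [0, 0, 0], "spin": 0}, {"jaw": 0.04, "translation": [0, 0, 0], "spin": 0}, {"jaw": 0.04, "translation": [0, 0, 0], "spin": 0}, {"jaw": 0.04, "translation": [0, 0, 0], "spin": 0}, {"jaw": 0.04, "translation": [0, 0, 0], "spin": 0}]'

```text
time: 13.9
tool_pos: [455.5, -94.3, 66.5]
tcp_rot: [179.9, 0.0, 86.4]
ft_force: [0.1, 0.3, -0.8]
finger_gap: 39.9
grip_force: 0.0
```

Call:
carry_out --commands '[{"jaw": 0.003, "translation": [0, 0, 0], "spin": 0}, {"jaw": 0.003, "translation": [0, 0, 0], "spin": 0}, {"jaw": 0.003, "translation": [0, 0, 0], "spin": 0}, {"jaw": 0.003, "translation": [0, 0, 0], "spin": 0}, {"jaw": 0.003, "translation": [0, 0, 0], "spin": 0}, {"jaw": 0.003, "translation": [0, 0, 0], "spin": 0}, {"jaw": 0.003, "translation": [0, 0, 0], "spin": 0}, {"jaw": 0.003, "translation": [0, 0, 0], "spin": 0}]' --squeeze 60

```text
time: 14.57
tool_pos: [455.1, -94.2, 65.9]
tcp_rot: [180.0, 0.0, 86.4]
ft_force: [0.1, 0.1, 0.7]
finger_gap: 9.0
grip_force: 61.9
```

```bash
python3 - <<'E'
from h import *
s=r.sense()
for k in("time","tool_pos","tcp_rot","ft_force","wrist_torque","finger_gap","grip_force"):print(k,np.round(s[k],2))
E
```

```text
time 14.57
tool_pos [455.13 -94.15  65.89]
tcp_rot [179.98   0.    86.45]
ft_force [0.06 0.07 0.66]
wrist_torque [-0.02 -0.23  0.03]
finger_gap 8.98
grip_force 61.9
```

Call:
carry_out --commands '[{"jaw": 0.003, "translation": [0, 0, 0], "spin": 0.12}, {"jaw": 0.003, "translation": [0, 0, 0], "spin": 0.12}, {"jaw": 0.003, "translation": [0, 0, 0], "spin": 0.12}, {"jaw": 0.003, "translation": [0, 0, 0], "spin": 0.12}, {"jaw": 0.003, "translation": [0, 0, 0], "spin": 0.12}, {"jaw": 0.003, "translation": [0, 0, 0], "spin": 0.12}, {"jaw": 0.003, "translation": [0, 0, 0], "spin": 0.12}, {"jaw": 0.003, "translation": [0, 0, 0], "spin": 0.06}]'

```text
time: 15.23
tool_pos: [454.4, -93.7, 65.4]
tcp_rot: [-179.9, 0.0, 34.5]
ft_force: [-1.7, 1.1, 0.6]
finger_gap: 8.9
grip_force: 61.8
```

Call:
carry_out --commands '[{"jaw": 0.003, "translation": [0, 0, 0.0005], "spin": 0.04}, {"jaw": 0.003, "translation": [0, 0, 0.0005], "spin": 0.04}, {"jaw": 0.003, "translation": [0, 0, 0.0005], "spin": 0.04}, {"jaw": 0.003, "translation": [0, 0, 0.0005], "spin": 0.04}, {"jaw": 0.003, "translation": [0, 0, 0.0005], "spin": 0.04}, {"jaw": 0.003, "translation": [0, 0, 0.0005], "spin": 0.04}, {"jaw": 0.003, "translation": [0, 0, 0.0005], "spin": 0.04}, {"jaw": 0.003, "translation": [0, 0, 0.0005], "spin": 0.04}]'

```text
time: 15.9
tool_pos: [454.4, -93.5, 62.5]
tcp_rot: [-179.9, 0.1, 16.4]
ft_force: [-7.0, 4.8, 11.3]
finger_gap: 9.0
grip_force: 63.6
```

Call:
carry_out --commands '[{"jaw": 0.003, "translation": [0, 0, 0.0003], "spin": 0.05}, {"jaw": 0.003, "translation": [0, 0, 0.0003], "spin": 0.05}, {"jaw": 0.003, "translation": [0, 0, 0.0003], "spin": 0.05}, {"jaw": 0.003, "translation": [0, 0, 0.0002], "spin": 0.05}, {"jaw": 0.003, "translation": [0, 0, 0.0002], "spin": 0.05}, {"jaw": 0.003, "translation": [0, 0, 0.0002], "spin": 0.05}, {"jaw": 0.003, "translation": [0, 0, 0], "spin": 0.05}, {"jaw": 0.003, "translation": [0, 0, 0], "spin": 0}]'

```text
time: 16.57
tool_pos: [454.3, -93.2, 60.9]
tcp_rot: [-179.9, 0.1, -3.7]
ft_force: [-7.0, 6.6, 15.2]
finger_gap: 9.3
grip_force: 64.3
```

```bash
python3 - <<'E'
from h import *
s=r.sense()
for k in("time","tool_pos","tcp_rot","ft_force","wrist_torque","finger_gap","grip_force"):print(k,np.round(s[k],2))
E
```

```text
time 16.57
tool_pos [454.29 -93.15  60.93]
tcp_rot [-1.7991e+02  1.1000e-01 -3.6700e+00]
ft_force [-7.04  6.61 15.17]
wrist_torque [1.15 1.09 0.05]
finger_gap 9.33
grip_force 64.29
```

Call:
carry_out --commands '[{"jaw": 0.03, "translation": [0, 0, 0], "spin": 0}, {"jaw": 0.03, "translation": [0, 0, 0], "spin": 0}, {"jaw": 0.03, "translation": [0, 0, 0], "spin": 0}, {"jaw": 0.03, "translation": [0, 0, 0], "spin": 0}, {"jaw": 0.03, "translation": [0, 0, -0.005], "spin": 0}, {"jaw": 0.03, "translation": [0, 0, -0.01], "spin": 0}, {"jaw": 0.03, "translation": [0, 0, -0.02], "spin": 0}, {"jaw": 0.03, "translation": [0, 0, -0.02], "spin": 0}]'

```text
time: 17.23
tool_pos: [454.4, -94.0, 116.1]
tcp_rot: [-180.0, 0.1, -3.5]
ft_force: [0.5, -0.2, -0.0]
finger_gap: 30.2
grip_force: 0.0
```

Call:
carry_out --commands '[{"jaw": 0.03, "translation": [0, 0, -0.02], "spin": 0}, {"jaw": 0.03, "translation": [0, 0, -0.02], "spin": 0}, {"jaw": 0.03, "translation": [0, 0, -0.02], "spin": 0}, {"jaw": 0.03, "translation": [0, 0, -0.02], "spin": 0}, {"jaw": 0.03, "translation": [-0.02, 0, -0.02], "spin": 0}, {"jaw": 0.03, "translation": [-0.02, 0, -0.02], "spin": 0}, {"jaw": 0.03, "translation": [0, 0, -0.01], "spin": 0}, {"jaw": 0.03, "translation": [0, 0, 0], "spin": 0}]'

```text
time: 17.9
tool_pos: [416.3, -92.2, 249.3]
tcp_rot: [179.9, -0.4, -3.5]
ft_force: [0.6, -0.1, 0.1]
finger_gap: 29.7
grip_force: 0.0
```

```bash
python3 - <<'E'
from h import *
P=snap2();S=P["scene"]
im=cv2.resize(S["pixels"][150:310,170:330],(600,600),interpolation=cv2.INTER_CUBIC)
# expected tip: 76 mm from the axis along stand +y (yaw -3.64), z 52 and 47
a=np.radians(-3.64)
for z in(47,):
    u=proj(S,(454.6+76*np.cos(a),-94+76*np.sin(a),z));cv2.circle(im,tuple(int(v) for v in((u-[170,150]+.5)*3.75)),2,(0,0,255),-1)
cv2.imwrite("pics/g.png",im)
s=r.sense();print(s["tool_pos"],s["ft_force"],s["time"])
E
```

```text
[415.63849502 -91.81881304 245.76234   ] [-0.51290628 -0.20414194  0.05930738] 18.0
```

View pics/g.png

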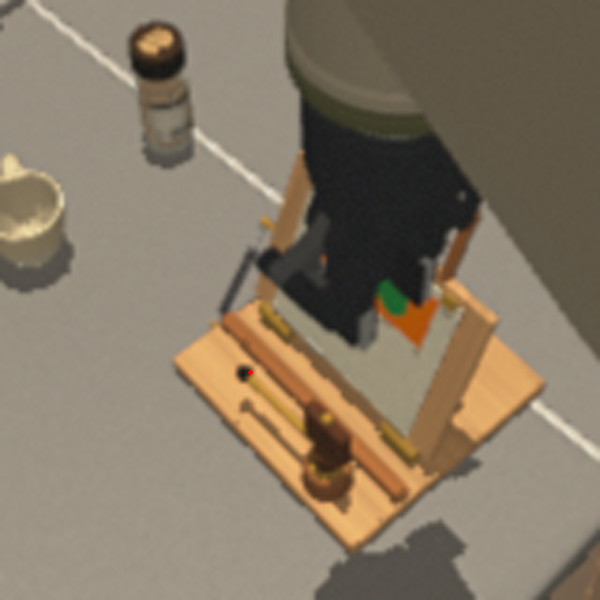

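The bar now lies parallel to the ledge: its tip is at (245,373) and the prediction for a 90° turn, 5 mm down, is (249,373). The panel is still open. I'll let some time pass and check that nothing creeps.

Call:
carry_out --commands '[{"jaw": 0.03, "translation": [0, 0, 0], "spin": 0}, {"jaw": 0.03, "translation": [0, 0, 0], "spin": 0}, {"jaw": 0.03, "translation": [0, 0, 0], "spin": 0}, {"jaw": 0.03, "translation": [0, 0, 0], "spin": 0}, {"jaw": 0.03, "translation": [0, 0, 0], "spin": 0}, {"jaw": 0.03, "translation": [0, 0, 0], "spin": 0}, {"jaw": 0.03, "translation": [0, 0, 0], "spin": 0}, {"jaw": 0.03, "translation": [0, 0, 0], "spin": 0}]'

```text
time: 18.67
tool_pos: [415.1, -91.7, 245.3]
tcp_rot: [-180.0, 0.0, -3.5]
ft_force: [-0.7, 0.3, -0.1]
finger_gap: 30.2
grip_force: 0.0
```

```bash
python3 - <<'E'
from h import *
old=cv2.imread("pics/g.png");S=r.snapshot("scene")
new=cv2.resize(S["pixels"][150:310,170:330],(600,600),interpolation=cv2.INTER_CUBIC)
def dark(i):
    m=np.argwhere(i[355:392,228:264].max(2)<60);return m.mean(0)[::-1]+[228,355],len(m)
print(dark(old),dark(new),np.abs(old[340:520,220:420].astype(int)-new[340:520,220:420]).mean())
E
```

```text
(array([243.17391304, 372.89855072]), 69) (array([243.34285714, 372.94285714]), 70) 1.2198518518518517
```

Nothing has moved, so I hand in.

```bash
python3 -c "
from bench import r
print(r.hand_in())"
```

```text
the job is handed in; nothing more can be done
None
```

I handed the job in at about 19 s: the panel stands open, the page bar lies parallel to the ledge with its peg pressed about 5 mm down (by tool travel), and it held still after release; the hand-in gave no verdict.

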